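# Feel for the release notch and open the reactor lid

## Task

Open the lid of the vial digestion reactor by its release: touch down at the very end of the front ledge, left or right, and run a fingertip along the ledge until you come upon the notch, then press down the key inside it until the lid unlatches, and draw back so that the lid can spring fully open by itself. Keep the touch light, do not pull or push the lid, and do not lift or shift the bottles, jar, beaker and rack standing round it.

Things in the scene. Friction and masses are not known exactly. Their poses are not given: they have to be found in the camera images.
- reactor: Vial digestion reactor, white bench instrument, fixed: 308 mm wide (its y), 290 deep (its x), 125 high. Origin on the bench under its middle; x to its back, y to its left, z up; its front (-x) faces the robot: a sloped control panel (x -155 to -113 mm, below z 100), behind it the grey front ledge, behind that the lid, flush with the ledge across a 6 mm gap.
- ledge_left (a point): Left end (+y) of the front ledge, middle of its depth, on its top: reactor x -95, y +154, z 125 mm; axes as the reactor's. The ledge is a rigid level grey strip from here to ledge_right, 42 mm deep (reactor x -116 to -74). Its outer 60 mm at each end are always plain; somewhere between is the notch.
- ledge_right (a point): Right end (-y) of the front ledge: reactor x -95, y -154, z 125 mm; axes as the reactor's. The notch in the ledge is 43 mm long (y), open at the top and front, 7 mm deep down to the release key, of the same grey as the ledge. Where it lies along the ledge differs between instruments (its centre between reactor y -71 and +71).
- release_key (a joint): How far the release key is pressed down, m: 0 at rest, 0.006 at its stop. The key is a grey plate, 41 x 38 mm, that fills the floor of the notch, its top 7 mm below the ledge's top. A spring returns it: about 2 N to start it, up to 7 N on the way to the stop. Pressed past 0.003 to 0.0045 it unlatches the lid.
- lid (a joint): Angle of the lid, rad: 0 shut and latched, 1.3 fully open at its stop. Hinged along the back; once unlatched a spring raises its front up and backwards, slowed by a damper (about 3 s), and keeps it open. It pushes with no more than 4 N on what is in its way and rises on when the way is clear.
- lid_panel: The lid: grey frame with a clear window, 266 mm wide (y), 180 deep, 12 thick. Origin on the hinge line, reactor x +112, y 0, z 119 mm; shut, its axes are the reactor's and its front edge lies at reactor x -68 mm, right behind the ledge.
- sample_bottle_1: Bystander: clear plastic sample bottle with white screw cap and paper label, 62 mm across, 155 mm tall; origin at the centre of its underside, z up. It stands beside the reactor.
- sample_bottle_2: Bystander: clear plastic sample bottle with white screw cap and paper label, 62 mm across, 155 mm tall; origin at the centre of its underside, z up. It stands beside the reactor.
- reagent_bottle: Bystander: brown glass reagent bottle with white cap, 66 mm across, 150 mm tall; origin at the centre of its underside, z up. It stands beside the reactor.
- beaker: Bystander: glass beaker, 66 mm across, 85 mm tall; origin at the centre of its underside, z up. It stands beside the reactor.
- dropper_bottle: Bystander: small white plastic bottle with black cap, 32 mm across, 62 mm tall; origin at the centre of its underside, z up. It stands in front of the reactor.
- jar: Bystander: squat glass jar with black cap, 48 mm across, 48 mm tall; origin at the centre of its underside, z up. It stands in front of the reactor.
- vial_rack: Bystander: white plastic rack, 45 x 120 mm, with four capped glass vials, 100 mm tall over all; origin at the centre of its underside, z up. It stands to the left, apart from the reactor.

How it is judged:
By the outcome, as a careful person would: the job done as asked, in the order asked, and still so for the second after the job is handed in, with the robot touching nothing.
It also fails if it takes over 64 s, if anything falls off the work surface, if the arm or the gripper's body presses on something with over 40 N, if the wrist force passes 120 N, or if a joint passes its speed limit or range.

## Robot

A 7-joint arm with a two-finger parallel gripper is mounted at the origin on the work surface. World frame = base frame: x ahead of the robot, y to its left, z up, the work surface at z = 0. Lengths are in m, angles in rad, forces in N, time in s.
With the tool pointing down it reaches from about 0.4 to 0.85 m from the base axis. Payload 10.4 kg.
Tool frame: the origin (TCP) lies midway between the tips of the shut fingers; the grasp point (between the pads) lies 19 mm behind it; z points along the fingers, y is the direction in which the jaws open and shut (so a half turn about z gives the same grasp; the last joint's range is limited). The gripper opens to 85 mm and grips with 20 to 120 N. Pads are 22 mm wide; open, the fingers measure 114 mm over their backs; the gripper's body (76 mm by 85 mm) begins 54 mm behind the grasp point. The pads swing forward as they close: fully open they stand 13 mm farther back than shut.
Start: joints at [-1.341, 0.332, -0.065, 1.46, 0.022, 1.35, -0.088], TCP at [0.156, 0.605, 0.231] pointing down, gripper open.
Joint ranges: [-2.6, 2.6], [-0.5, 2.12], [-1.47, 1.34], [0.16, 2.42], [-1.27, 4.41], [0.06, 2.06], [-2.6, 2.6]. Speed limits (rad/s): [2.22, 2.22, 2.79, 2.79, 3.14, 3.14, 3.14].

## Interface

Orientations are given as a unit quaternion [x, y, z, w].
In Python, from workcell import manip, viewer gives the robot as it stands.
- The arm moves only by the tool move_arm, never from a script. Its argument "deltas" is a list of rows, each a list of 7 numbers: the shift along the tool's x, y, z in m, then the turn, a rotation vector about the tool's x, y, z in degrees, then the opening, from -1 (shut) to 1 (fully open). In form: [[dx, dy, dz, wx, wy, wz, gripper], ...]. A call has 1 to 10 rows; each row shifts and turns the commanded pose from where the row before left it, along the tool's axes as they then stand; what a row does not reach is not made up. A row lasts 1/8 s, in which the tool goes at most 62.5 mm and 10.7 degrees, less where a joint would pass 70% of its speed; a pose out of reach is approached as far as the arm can. A call with a gripper value outside its range is refused whole. The fingers move at their own pace and stop on an object; "force" is the grip in N (left out, the last holds). Time passes only in rows, so rows that do not move let the fingers close. It gives the time, the measured TCP pose, the force and the opening at its end, in the units of the state.
- manip.get_obs(): the state, without advancing time (a new reading comes with each control period).
- viewer.camera(name): name is "scene" or "side" or "wrist"; returns (picture, depth): 480x640x3 uint8, red, green, blue; 480x640 float32, m along the optical axis (not along the pixel's ray), 0 where there is no reading.
- viewer.calibration(name): a dict with "fx", "fy", "cx", "cy" (pixels), "dist" ([k1, k2, p1, p2, k3] as OpenCV has them; the pictures are not rectified), "R" (3x3) and "t" (3): a world point X has camera coordinates R X + t; the wrist camera has in their place "T_tool_cam" (4x4, takes a point from camera to tool coordinates, whose origin is the TCP and whose axes are the flange's). Camera axes: x right, y down, z forward; pixel columns grow to the right and rows downward; lengths in m; the calibration is good to about 2 mm. A picture is of the moment at which its call begins: read the wrist's pose just before it. calibration takes no time and is no camera call.
- manip.hand_in(): hands the job in, once; it reports no verdict.
The state is a dict: "clock": time; "joint_pos": joint angles; "joint_velocities": joint speeds; "tau": joint torques, N m; "position": TCP position; "ee_rot": TCP orientation; "ft_force": force on the tool from outside, world axes, zero at the start; "torque": the same for the moment, N m; "grip_width": opening from 0.0 (shut) to 1.0 (fully open).
Only numpy, scipy, OpenCV 4.12 (cv2) and the standard library are available. Lean on these libraries where they do the work, as an engineer would, in place of code of your own. Each camera call takes 0.05 s, during which the arm holds its last target.

## Working session

There is one attempt and no reset: what is moved stays moved. The work goes in short steps, Python scripts to look and compute and a tool call to move; the robot and the scene stay as the last step left them, time stands still between calls to the robot, and variables do not carry over. Pictures are saved under pics/ and viewed, and the job is handed in when it is done.

Besides the shell and the picture viewer there is one more tool, called after ">>>" in YAML: its name, and indented under it one key for each argument. move_arm: Moves the arm, as the interface text tells. Its arguments: {"type":"object","properties":{"deltas":{"type":"array"},"force":{"type":"number"}},"required":["deltas"]}

```bash
mkdir -p pics; python3 - <<'E'
from workcell import manip, viewer
import cv2
o=manip.get_obs()
for k in o: print(k,o[k])
import numpy as np
for n in ["scene","side","wrist"]:
    p,d=viewer.camera(n); cv2.imwrite(f"pics/{n}0.png",p[:,:,::-1]); np.save(f"{n}0.npy",d)
    print(n,viewer.calibration(n))
E
```

```text
clock 0.0
joint_pos [-1.34062683  0.33286602 -0.06468943  1.46097551  0.02161637  1.34989528
 -0.08849626]
joint_velocities [ 4.93023291e-04 -6.11383687e-04 -6.56069072e-04  2.15851201e-03
  2.25931071e-05 -1.07760985e-03  8.11930601e-04]
tau [-6.97461437e-04 -6.25449157e+01  4.80411225e-02 -3.91617358e+01
  1.59412029e-02  9.70772555e-03 -2.52229938e-05]
position [0.15622425 0.60475864 0.23050324]
ee_rot [ 1.26039072e-01  9.92025014e-01 -7.22533194e-04 -4.74752481e-05]
ft_force [-0.52814092  0.38789047  0.68282225]
torque [ 0.04411943  0.02317151 -0.04003859]
grip_width 0.9985544420254381
scene {'fx': 597.309427170121, 'fy': 597.309427170121, 'cx': 321.24443189328497, 'cy': 231.82531929758943, 'dist': array([-0.03691472,  0.        ,  0.        ,  0.        ,  0.        ]), 'R': array([[-1.51057348e-01,  9.88524891e-01,  4.65793100e-04],
       [ 7.84543040e-01,  1.20173343e-01, -6.08317833e-01],
       [-6.01393296e-01, -9.15254437e-02, -7.93693390e-01]]), 't': array([-0.04059269, -0.41655028,  1.88558321])}
side {'fx': 440.6418199179228, 'fy': 440.6418199179228, 'cx': 321.61001395
[... 161 characters left out ...]

       [-0.09424044, -0.71445704, -0.6933036 ],
       [ 0.08576667,  0.68798738, -0.72063684]]), 't': array([-0.52925766,  0.23379627,  0.81929376])}
wrist {'fx': 363.40467530674624, 'fy': 363.40467530674624, 'cx': 322.05514279587874, 'cy': 238.84897038378656, 'dist': array([-0.05071782,  0.        ,  0.        ,  0.        ,  0.        ]), 'T_tool_cam': array([[-3.36219735e-04, -9.62621216e-01, -2.70851030e-01,
         6.84526112e-02],
       [ 9.99999474e-01, -6.10875036e-05, -1.02423620e-03,
         4.65707342e-05],
       [ 9.69405887e-04, -2.70851232e-01,  9.62620730e-01,
        -1.41767533e-01],
       [ 0.00000000e+00,  0.00000000e+00,  0.00000000e+00,
         1.00000000e+00]])}
```

View pics/scene0.png

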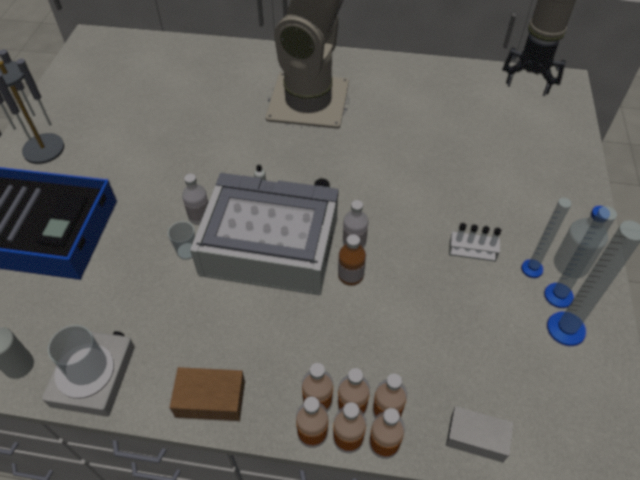

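View pics/side0.png

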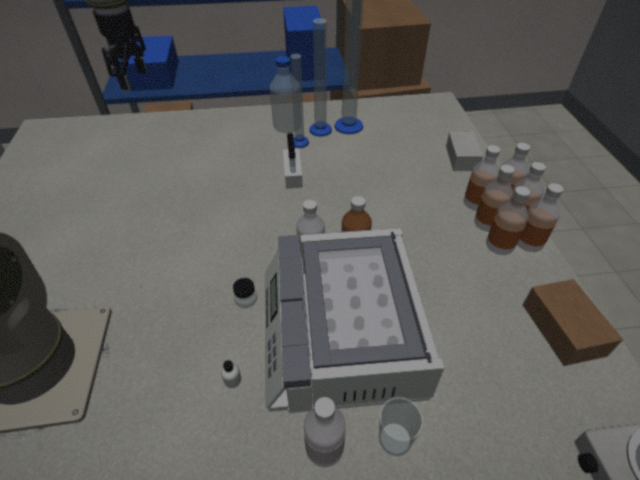

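View pics/wrist0.png

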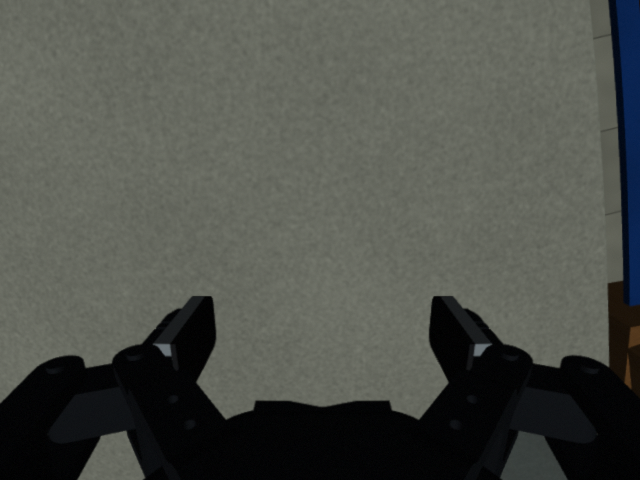

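The scene view shows the reactor at about (268,230), with its ledge running from (220,180) to (338,190). Bottles stand at both sides of the ledge. In the side view the ledge runs from (290,238) to (297,408). I'll zoom in on both.

```bash
python3 - <<'E'
import cv2
a=cv2.imread("pics/side0.png")[225:425,250:450]; b=cv2.imread("pics/scene0.png")[160:300,160:380]
cv2.imwrite("pics/side_z.png",cv2.convertScaleAbs(cv2.resize(a,(600,600),interpolation=cv2.INTER_CUBIC),alpha=1.8))
cv2.imwrite("pics/scene_z.png",cv2.convertScaleAbs(cv2.resize(b,(790,503),interpolation=cv2.INTER_CUBIC),alpha=1.8))
E
```

```text
(no output)
```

View pics/side_z.png

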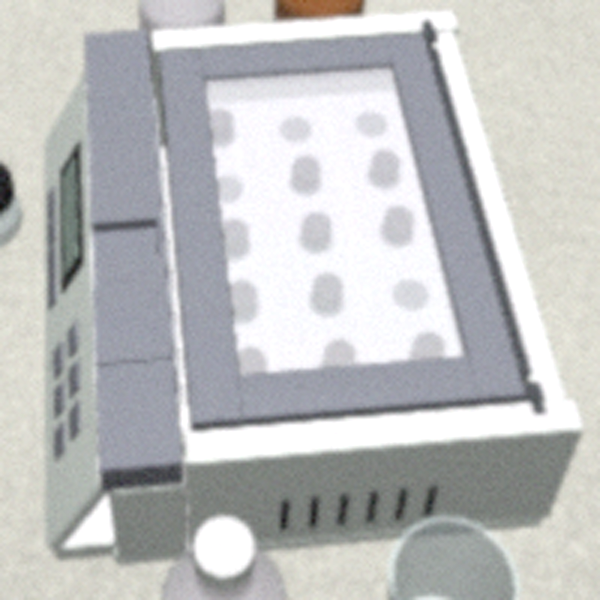

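View pics/scene_z.png

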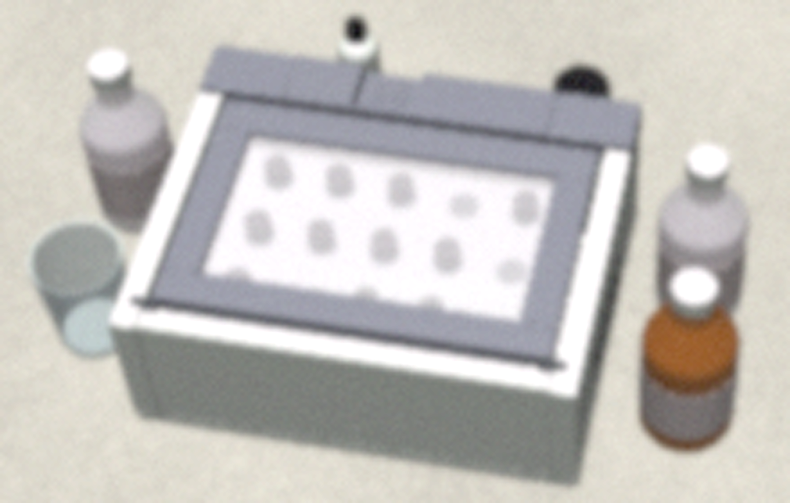

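```bash
cat > h.py <<'E'
import numpy as np,cv2
from workcell import viewer
def cloud(n,d):
    c=viewer.calibration(n);K=np.array([[c['fx'],0,c['cx']],[0,c['fy'],c['cy']],[0,0,1]])
    v,u=np.mgrid[0:480,0:640]
    q=cv2.undistortPoints(np.stack([u,v],-1).reshape(-1,1,2).astype(float),K,c['dist']).reshape(480,640,2)
    P=np.dstack([q*d[...,None],d])
    return (P-c['t'])@c['R']
def ray(n,uv,z):
    c=viewer.calibration(n);K=np.array([[c['fx'],0,c['cx']],[0,c['fy'],c['cy']],[0,0,1]])
    q=cv2.undistortPoints(np.array(uv,float).reshape(-1,1,2),K,c['dist']).reshape(-1,2)
    r=np.c_[q,np.ones(len(q))]@c['R'];o=-c['R'].T@c['t']
    return o+r*((z-o[2])/r[:,2])[:,None]
E
python3 - <<'E'
from h import *
np.set_printoptions(precision=4,suppress=True)
f=lambda off,s,pts:[(off[0]+p[0]/s,off[1]+p[1]/s) for p in pts]
print(ray("side",f((250,225),3,[(85,33),(150,33),(103,470),(182,460)]),.125))
print(ray("side",f((250,225),3,[(93,222),(157,218),(98,362)]),.125))
print(ray("scene",f((160,160),3.59,[(640,105),(632,152),(208,85),(220,47)]),.125))
print("notch",ray("scene",f((160,160),3.59,[(368,65),(425,75),(290,57),(552,95)]),.125))
for n in("side","scene"):
    d=np.load(n+"0.npy");P=cloud(n,d);g=cv2.imread(f"pics/{n}0.png").astype(int)
    m=(abs(P[...,2]-.125)<.004)&(d>0)&(P[...,0]>.3)&(P[...,0]<.8)&(abs(P[...,1])<.35)
    grey=m&(g[...,0]-g[...,2]>5)
    Q=P[grey][:,:2].astype(np.float32)
    print(n,m.sum(),grey.sum(),P[m].mean(0),cv2.minAreaRect(P[m][:,:2].astype(np.float32)),P[m][:,0].min())
    # long-rect of grey ledge
    print(cv2.minAreaRect(Q))
E
```

```text
[[ 0.4672  0.1534  0.125 ]
 [ 0.5098  0.1478  0.125 ]
 [ 0.458  -0.1533  0.125 ]
 [ 0.4978 -0.1532  0.125 ]]
[[ 0.4626 -0.0007  0.125 ]
 [ 0.4998 -0.0028  0.125 ]
 [ 0.4595 -0.0924  0.125 ]]
[[ 0.4686  0.1556  0.125 ]
 [ 0.5118  0.1559  0.125 ]
 [ 0.4958 -0.1463  0.125 ]
 [ 0.4592 -0.1471  0.125 ]]
notch [[ 0.4603 -0.0393  0.125 ]
 [ 0.4636  0.0024  0.125 ]
 [ 0.4611 -0.0956  0.125 ]
 [ 0.4687  0.0937  0.125 ]]
side 14143 8142 [ 0.5772 -0.0289  0.1237] ((0.5844600200653076, -0.006425425410270691), (0.4430893659591675, 0.24888232350349426), 88.2239761352539) 0.456084979213221
((0.5754334330558777, -0.00357133150100708), (0.30723637342453003, 0.22997382283210754), 87.77845764160156)
scene 7117 3428 [0.586  0.0014 0.1241] ((0.5837680101394653, 0.0024583786725997925), (0.45213258266448975, 0.25539278984069824), 87.95435333251953) 0.45363180734120073
((0.5736596584320068, 0.0006892085075378418), (0.3035617172718048, 0.22584497928619385), 89.23432922363281)
```

```bash
python3 - <<'E'
from h import *
np.set_printoptions(precision=4,suppress=True)
print("scene caps b1,b2,reagent",ray("scene",[(190.5,178.5),(357,205),(353,239)],.155))
print("side caps",ray("side",[(324,407),(310,205),(358,203)],.155))
print("caps0.06: dropper, jar", ray("side",[(228,366)],.062),ray("side",[(243,285)],.048), ray("scene",[(259,167)],.062),ray("scene",[(322,183)],.048))
t=np.deg2rad(-1.8);L=np.array([.489,.1535]);Rr=np.array([.479,-.151])
m=(L+Rr)/2;e=np.array([-np.sin(t),np.cos(t)])
print(m,np.linalg.norm(L-Rr),m+.154*e,m-.154*e)
E
```

```text
scene caps b1,b2,reagent [[ 0.515  -0.2069  0.155 ]
 [ 0.5378  0.2092  0.155 ]
 [ 0.6395  0.2118  0.155 ]]
side caps [[ 0.5103 -0.2117  0.155 ]
 [ 0.5365  0.2033  0.155 ]
 [ 0.6341  0.1965  0.155 ]]
caps0.06: dropper, jar [[ 0.3635 -0.0814  0.062 ]] [[0.3874 0.1008 0.048 ]] [[ 0.3657 -0.0744  0.062 ]] [[0.3851 0.1019 0.048 ]]
[0.484  0.0013] 0.3046641593624035 [0.4888 0.1552] [ 0.4792 -0.1527]
```

>>> move_arm:
  deltas:
    - [-0.031, -0.0258, 0, 0, 0, 0, -1]
    - [-0.031, -0.0258, 0, 0, 0, 0, -1]
    - [-0.031, -0.0258, 0, 0, 0, 0, -1]
    - [-0.031, -0.0258, 0, 0, 0, 0, -1]
    - [-0.031, -0.0258, 0, 0, 0, 0, -1]
    - [-0.031, -0.0258, 0, 0, 0, 0, -1]
    - [-0.031, -0.0258, 0, 0, 0, 0, -1]
    - [-0.031, -0.0258, 0, 0, 0, 0, -1]
    - [-0.031, -0.0258, 0, 0, 0, 0, -1]
    - [-0.031, -0.0258, 0, 0, 0, 0, -1]

```text
clock: 1.4
position: [0.3925, 0.2766, 0.2312]
ee_rot: [0.126, 0.992, 0.0, -0.0]
ft_force: [1.2, -0.0, 0.4]
grip_width: -0.002
```

>>> move_arm:
  deltas:
    - [-0.031, -0.0258, 0, 0, 0, 0, -1]
    - [-0.031, -0.0258, 0, 0, 0, 0, -1]
    - [-0.031, -0.0258, 0, 0, 0, 0, -1]
    - [-0.031, -0.0258, 0, 0, 0, 0, -1]
    - [0, 0, 0, 0, 0, -6.35, -1]
    - [0, 0, 0, 0, 0, -6.35, -1]
    - [0, 0, 0, 0, -8, 0, -1]
    - [0, 0, 0, 0, 0, 0, -1]

```text
clock: 2.4
position: [0.4847, 0.1472, 0.2311]
ee_rot: [0.015, 0.997, -0.001, 0.07]
ft_force: [-0.1, 0.8, -0.1]
grip_width: 0.001
```

```bash
cat > st.py <<'E'
from workcell import manip, viewer
import numpy as np,cv2
from scipy.spatial.transform import Rotation as Ro
np.set_printoptions(precision=4,suppress=True)
o=manip.get_obs();R=Ro.from_quat(o['ee_rot']).as_matrix()
t=np.deg2rad(-1.8);m=np.array([.484,.0013]);c=np.array([[np.cos(t),-np.sin(t)],[np.sin(t),np.cos(t)]])
p=np.array(o['position']);q=(p[:2]-m)@c
print(o['clock'],p,"reactor",q[0]-.095,q[1],"F",np.array(o['ft_force']),"grip",o['grip_width']);print(R)
E
cat > pic.py <<'E'
import sys
from st import *
for n in sys.argv[2:]:
    i,d=viewer.camera(n);cv2.imwrite(f"pics/{n}{sys.argv[1]}.png",cv2.convertScaleAbs(i[:,:,::-1],alpha=1.7))
E
python3 pic.py 1 wrist side
```

```text
2.4 [0.4847 0.1472 0.2311] reactor -0.09885587408001725 0.1458157614135605 F [-0.1089  0.7864 -0.0577] grip 0.000749944887281961
[[-0.9899  0.0294  0.1389]
 [ 0.0293  0.9996 -0.0034]
 [-0.139   0.0007 -0.9903]]
```

View pics/wrist1.png

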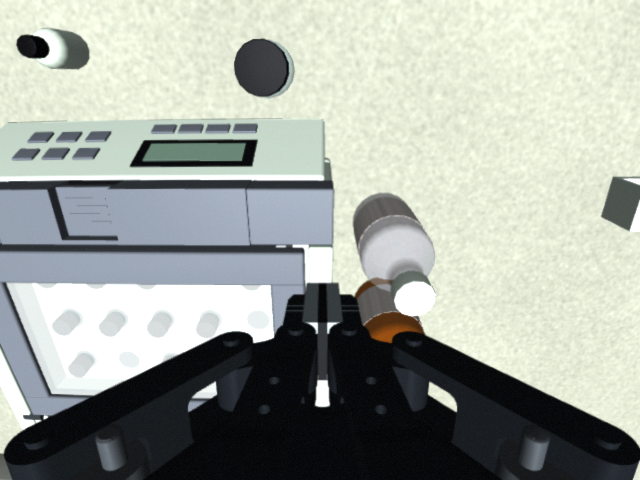

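View pics/side1.png

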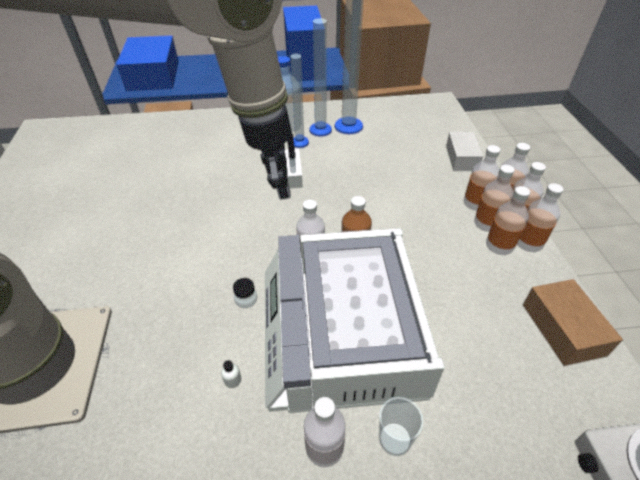

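```bash
python3 - <<'E'
from st import *
k=viewer.calibration("wrist");K=np.array([[k['fx'],0,k['cx']],[0,k['fy'],k['cy']],[0,0,1]])
uv=np.array([(332,182),(333,244),(50,184),(65,240),(117,240),(248,215)],float)
q_=cv2.undistortPoints(uv.reshape(-1,1,2),K,k['dist']).reshape(-1,2)
T=k['T_tool_cam'];r=np.c_[q_,np.ones(6)]@(R@T[:3,:3]).T;o_=p+R@T[:3,3]
for z in(.125,.118):
  X=o_+r*((z-o_[2])/r[:,2])[:,None];print(X);print((X[:,:2]-m)@c-[.095,0])
E
```

```text
2.5 [0.486  0.1471 0.2316] reactor -0.09761893256866207 0.14575320911272374 F [0.4117 0.0475 0.4951] grip -0.004059090212434259
[[-0.99    0.0307  0.1378]
 [ 0.0305  0.9995 -0.0035]
 [-0.1379  0.0007 -0.9905]]
[[ 0.4612  0.1543  0.125 ]
 [ 0.5067  0.1541  0.125 ]
 [ 0.4554 -0.04    0.125 ]
 [ 0.4975 -0.0424  0.125 ]
 [ 0.4988 -0.0027  0.125 ]
 [ 0.4828  0.0955  0.125 ]]
[[-0.1226  0.1522]
 [-0.0771  0.1535]
 [-0.1223 -0.0422]
 [-0.0801 -0.0433]
 [-0.0801 -0.0035]
 [-0.0992  0.0941]]
[[ 0.463   0.1545  0.118 ]
 [ 0.5099  0.1543  0.118 ]
 [ 0.457  -0.0456  0.118 ]
 [ 0.5005 -0.0481  0.118 ]
 [ 0.5017 -0.0071  0.118 ]
 [ 0.4852  0.0939  0.118 ]]
[[-0.1208  0.1524]
 [-0.0739  0.1537]
 [-0.1205 -0.0477]
 [-0.077  -0.0488]
 [-0.077  -0.0079]
 [-0.0967  0.0926]]
```

The wrist view agrees with the other two: the ledge's left end is at reactor y +153 mm and the notch spans about -43 to 0. I'll go down now at y +146.

>>> move_arm:
  deltas:
    - [0.0035, 0, 0.025, 0, 0, 0, -1]
    - [0.0035, 0, 0.025, 0, 0, 0, -1]
    - [0.0035, 0, 0.025, 0, 0, 0, -1]
    - [0.0021, 0, 0.015, 0, 0, 0, -1]
    - [0.0007, 0, 0.005, 0, 0, 0, -1]
    - [0, 0, 0, 0, 0, 0, -1]

```text
clock: 3.25
position: [0.4866, 0.1469, 0.1357]
ee_rot: [0.016, 0.997, -0.001, 0.07]
ft_force: [0.1, -1.2, -0.2]
grip_width: -0.005
```

```bash
python3 pic.py 2 side scene
```

```text
3.25 [0.4866 0.1469 0.1357] reactor -0.09699796051733103 0.1456272553637623 F [ 0.0772 -1.2463 -0.1865] grip -0.004639874861860752
[[-0.9898  0.0314  0.1391]
 [ 0.0311  0.9995 -0.0043]
 [-0.1392  0.0001 -0.9903]]
```

View pics/side2.png

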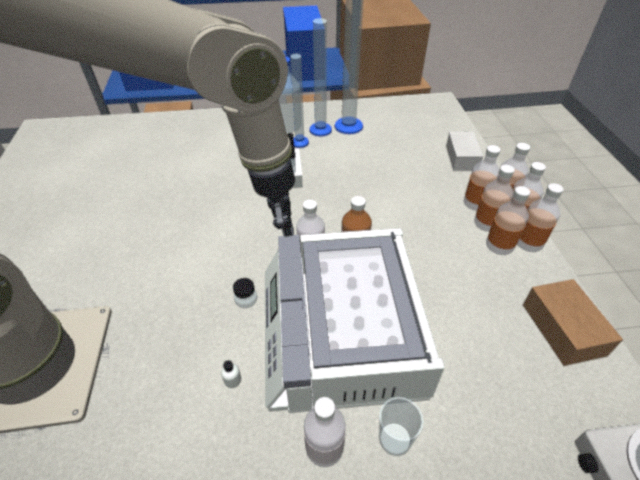

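The fingertip is at (288,236), over the ledge's left end and clear of the bottle at (310,225). I'll feel downward slowly from here.

>>> move_arm:
  deltas:
    - [0.0003, 0, 0.002, 0, 0, 0, -1]
    - [0.0003, 0, 0.002, 0, 0, 0, -1]
    - [0.0003, 0, 0.002, 0, 0, 0, -1]
    - [0, 0, 0, 0, 0, 0, -1]

```text
clock: 3.85
position: [0.486, 0.1468, 0.1291]
ee_rot: [0.016, 0.997, -0.001, 0.07]
ft_force: [0.5, -0.3, -0.3]
grip_width: 0.004
```

>>> move_arm:
  deltas:
    - [0.0001, 0, 0.001, 0, 0, 0, -1]
    - [0, 0, 0, 0, 0, 0, -1]

```text
clock: 4.1
position: [0.4862, 0.1469, 0.1282]
ee_rot: [0.016, 0.997, -0.001, 0.07]
ft_force: [-0.1, -0.7, 0.4]
grip_width: 0.002
```

>>> move_arm:
  deltas:
    - [0.0001, 0, 0.001, 0, 0, 0, -1]
    - [0, 0, 0, 0, 0, 0, -1]

```text
clock: 4.35
position: [0.4862, 0.1469, 0.1272]
ee_rot: [0.016, 0.997, -0.001, 0.07]
ft_force: [-0.4, 0.3, 0.2]
grip_width: -0.003
```

>>> move_arm:
  deltas:
    - [0.0001, 0, 0.001, 0, 0, 0, -1]
    - [0, 0, 0, 0, 0, 0, -1]

```text
clock: 4.6
position: [0.4863, 0.1469, 0.1263]
ee_rot: [0.016, 0.997, -0.001, 0.07]
ft_force: [0.1, -0.3, 0.9]
grip_width: -0.001
```

>>> move_arm:
  deltas:
    - [0.0001, 0, 0.0005, 0, 0, 0, -1]
    - [0, 0, 0, 0, 0, 0, -1]

```text
clock: 4.85
position: [0.4864, 0.1469, 0.1261]
ee_rot: [0.016, 0.997, -0.001, 0.07]
ft_force: [-1.2, -0.6, 4.4]
grip_width: 0.005
```

>>> move_arm:
  deltas:
    - [0, -0.004, 0, 0, 0, 0, -1]
    - [0, -0.006, 0, 0, 0, 0, -1]
    - [0, -0.006, 0, 0, 0, 0, -1]
    - [0, -0.006, 0, 0, 0, 0, -1]

```text
clock: 5.35
position: [0.4858, 0.1247, 0.1261]
ee_rot: [0.016, 0.997, -0.001, 0.07]
ft_force: [-0.6, 2.4, 5.8]
grip_width: 0.004
```

>>> move_arm:
  deltas:
    - [0, -0.006, -0.0002, 0, 0, 0, -1]
    - [0, -0.006, 0, 0, 0, 0, -1]
    - [0, -0.006, 0, 0, 0, 0, -1]
    - [0, -0.006, 0, 0, 0, 0, -1]

```text
clock: 5.85
position: [0.4848, 0.1006, 0.126]
ee_rot: [0.016, 0.997, -0.001, 0.07]
ft_force: [-0.8, 4.2, 4.4]
grip_width: -0.0
```

>>> move_arm:
  deltas:
    - [0, -0.006, 0, 0, 0, 0, -1]
    - [0, -0.006, 0, 0, 0, 0, -1]
    - [0, -0.006, 0, 0, 0, 0, -1]
    - [0, -0.006, 0, 0, 0, 0, -1]

```text
clock: 6.35
position: [0.4841, 0.0767, 0.126]
ee_rot: [0.016, 0.997, -0.001, 0.07]
ft_force: [-0.1, 4.5, 5.0]
grip_width: 0.001
```

>>> move_arm:
  deltas:
    - [0, -0.006, -0.0001, 0, 0, 0, -1]
    - [0, -0.006, 0, 0, 0, 0, -1]
    - [0, -0.006, 0, 0, 0, 0, -1]
    - [0, -0.006, 0, 0, 0, 0, -1]

```text
clock: 6.85
position: [0.4832, 0.0525, 0.126]
ee_rot: [0.016, 0.997, -0.001, 0.07]
ft_force: [-0.6, 3.6, 4.0]
grip_width: -0.002
```

>>> move_arm:
  deltas:
    - [0, -0.006, 0, 0, 0, 0, -1]
    - [0, -0.006, 0, 0, 0, 0, -1]
    - [0, -0.006, 0, 0, 0, 0, -1]
    - [0, -0.006, 0, 0, 0, 0, -1]

```text
clock: 7.35
position: [0.4825, 0.0285, 0.126]
ee_rot: [0.016, 0.997, -0.001, 0.07]
ft_force: [0.4, 3.1, 4.2]
grip_width: -0.0
```

Now smaller steps up to the notch, which should begin near world y 0.

>>> move_arm:
  deltas:
    - [0, -0.005, 0, 0, 0, 0, -1]
    - [0, -0.005, 0, 0, 0, 0, -1]
    - [0, -0.005, 0, 0, 0, 0, -1]
    - [0, -0.005, 0, 0, 0, 0, -1]

```text
clock: 7.85
position: [0.4819, 0.0087, 0.126]
ee_rot: [0.015, 0.997, -0.001, 0.07]
ft_force: [-0.3, 2.3, 4.7]
grip_width: -0.002
```

>>> move_arm:
  deltas:
    - [0, -0.004, 0, 0, 0, 0, -1]
    - [0, -0.004, 0, 0, 0, 0, -1]

```text
clock: 8.1
position: [0.4816, 0.0007, 0.126]
ee_rot: [0.016, 0.997, -0.001, 0.07]
ft_force: [0.3, 3.4, 3.6]
grip_width: 0.006
```

>>> move_arm:
  deltas:
    - [0, -0.003, 0, 0, 0, 0, -1]
    - [0, -0.003, 0, 0, 0, 0, -1]

```text
clock: 8.35
position: [0.4813, -0.0054, 0.1259]
ee_rot: [0.016, 0.997, -0.001, 0.07]
ft_force: [0.6, 1.1, 1.2]
grip_width: 0.001
```

>>> move_arm:
  deltas:
    - [0, -0.003, 0, 0, 0, 0, -1]
    - [0, -0.003, 0, 0, 0, 0, -1]

```text
clock: 8.6
position: [0.4808, -0.0117, 0.1257]
ee_rot: [0.016, 0.997, -0.001, 0.069]
ft_force: [0.4, 0.8, 0.3]
grip_width: -0.003
```

>>> move_arm:
  deltas:
    - [0, -0.003, 0, 0, 0, 0, -1]
    - [0, -0.003, 0, 0, 0, 0, -1]

```text
clock: 8.85
position: [0.481, -0.0173, 0.1259]
ee_rot: [0.016, 0.997, -0.001, 0.07]
ft_force: [-0.2, 1.0, 0.2]
grip_width: -0.002
```

```bash
python3 pic.py 3 wrist side
```

```text
8.85 [ 0.481  -0.0173  0.1259] reactor -0.09744698702258958 -0.018717185134124098 F [-0.2156  0.983   0.1735] grip -0.0024050101719123524
[[-0.9898  0.0312  0.1388]
 [ 0.0309  0.9995 -0.0044]
 [-0.1389 -0.     -0.9903]]
```

View pics/wrist3.png

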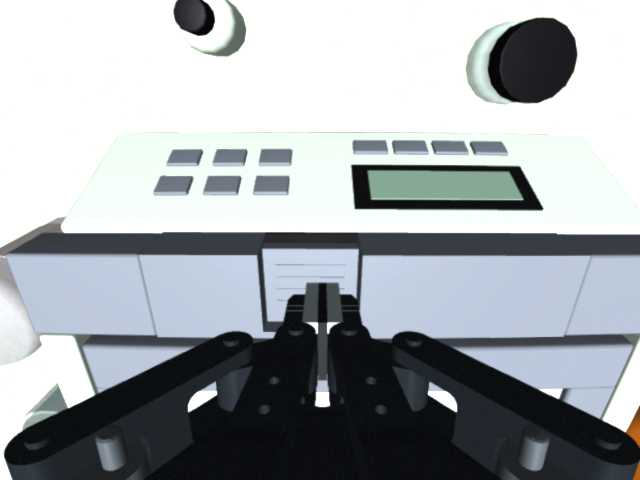

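```bash
python3 -c "
import cv2
a=cv2.imread('pics/side3.png')[210:400,200:420];cv2.imwrite('pics/side3z.png',cv2.resize(a,(690,596),interpolation=cv2.INTER_CUBIC))"
```

```text
(no output)
```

View pics/side3z.png

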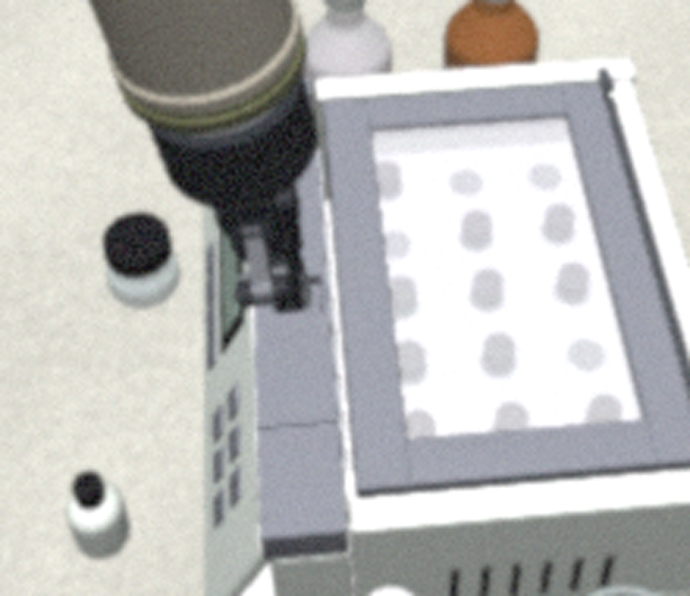

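The wrist view shows the fingertip (u 322) inside the notch (u 262 to 360). Centring it takes about 4 mm more, then I go down to the key.

>>> move_arm:
  deltas:
    - [0, -0.004, 0, 0, 0, 0, -1]
    - [0.0003, 0, 0.002, 0, 0, 0, -1]
    - [0.0003, 0, 0.002, 0, 0, 0, -1]
    - [0, 0, 0, 0, 0, 0, -1]

```text
clock: 9.45
position: [0.4808, -0.0209, 0.1218]
ee_rot: [0.015, 0.997, -0.001, 0.07]
ft_force: [-0.1, 0.3, -0.4]
grip_width: 0.001
```

>>> move_arm:
  deltas:
    - [0.0001, 0, 0.001, 0, 0, 0, -1]
    - [0.0001, 0, 0.001, 0, 0, 0, -1]
    - [0, 0, 0, 0, 0, 0, -1]

```text
clock: 9.82
position: [0.481, -0.021, 0.1199]
ee_rot: [0.016, 0.997, -0.001, 0.07]
ft_force: [0.1, 0.4, 0.6]
grip_width: -0.0
```

>>> move_arm:
  deltas:
    - [0.0001, 0, 0.001, 0, 0, 0, -1]
    - [0.0001, 0, 0.001, 0, 0, 0, -1]
    - [0, 0, 0, 0, 0, 0, -1]

```text
clock: 10.2
position: [0.4813, -0.021, 0.1182]
ee_rot: [0.016, 0.997, -0.001, 0.07]
ft_force: [-0.5, 0.9, 3.2]
grip_width: -0.004
```

>>> move_arm:
  deltas:
    - [0.0001, 0, 0.001, 0, 0, 0, -1]
    - [0.0001, 0, 0.001, 0, 0, 0, -1]
    - [0.0001, 0, 0.001, 0, 0, 0, -1]
    - [0, 0, 0, 0, 0, 0, -1]

```text
clock: 10.7
position: [0.4812, -0.021, 0.1149]
ee_rot: [0.016, 0.997, -0.001, 0.07]
ft_force: [-1.0, 1.0, 3.5]
grip_width: -0.001
```

```bash
python3 pic.py 4 side; python3 -c "
import cv2
a=cv2.imread('pics/side4.png')[210:400,200:420];cv2.imwrite('pics/side4z.png',cv2.resize(a,(690,596),interpolation=cv2.INTER_CUBIC))"
```

```text
10.7 [ 0.4812 -0.021   0.1149] reactor -0.09708801849682797 -0.022406759683958683 F [-1.0443  0.9564  3.5473] grip -0.000796652146862744
[[-0.9898  0.0312  0.139 ]
 [ 0.0309  0.9995 -0.0043]
 [-0.1391  0.0001 -0.9903]]
```

View pics/side4z.png

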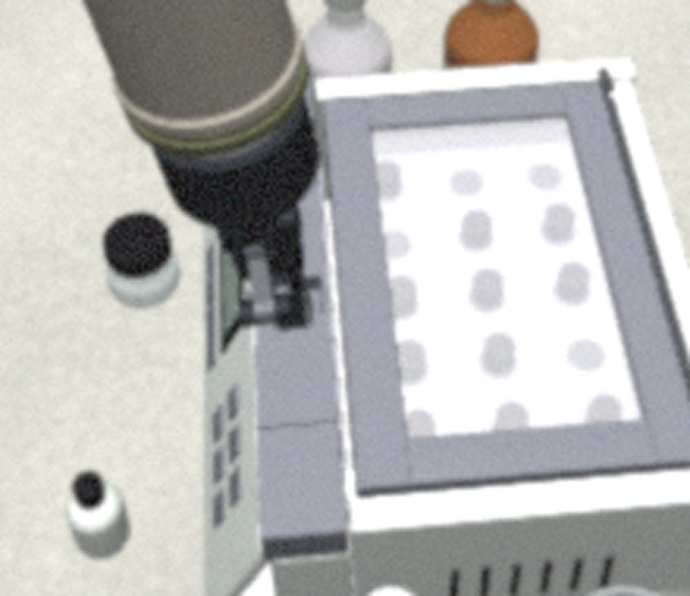

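The side view shows the lid still shut. The key is about 4 mm down at 3.5 N, so I'll press a little more.

>>> move_arm:
  deltas:
    - [0.0001, 0, 0.0007, 0, 0, 0, -1]
    - [0, 0, 0, 0, 0, 0, -1]

```text
clock: 11.0
position: [0.4813, -0.021, 0.1143]
ee_rot: [0.016, 0.997, -0.001, 0.07]
ft_force: [-0.1, -0.4, 3.8]
grip_width: -0.001
```

```bash
python3 pic.py 5 side; python3 -c "
import cv2,numpy as np
a=cv2.imread('pics/side4.png').astype(int);b=cv2.imread('pics/side5.png').astype(int)
d=abs(a-b)[235:370,320:440];print(d.mean(),(d.max(2)>60).sum())
c=cv2.imread('pics/side3.png').astype(int);d=abs(a-c)[235:370,320:440];print(d.mean(),(d.max(2)>60).sum())
"
```

```text
11.0 [ 0.4813 -0.021   0.1143] reactor -0.09702698345880284 -0.02238486677316538 F [-0.1164 -0.3585  3.77  ] grip -0.0008962668555666395
[[-0.9898  0.0312  0.1392]
 [ 0.0309  0.9995 -0.0042]
 [-0.1393  0.0001 -0.9903]]
4.985761316872428 275
2.025576131687243 0
```

The lid area has changed by 275 pixels, against 0 in the picture pair before, so it has unlatched. Drawing back up and towards the robot.

>>> move_arm:
  deltas:
    - [0, 0, -0.008, 0, 0, 0, -1]
    - [0.004, 0, -0.02, 0, 0, 0, -1]
    - [0.01, 0, -0.03, 0, 0, 0, -1]
    - [0.01, 0, -0.03, 0, 0, 0, -1]
    - [0.01, 0, -0.03, 0, 0, 0, -1]
    - [0.01, 0, -0.03, 0, 0, 0, -1]
    - [0, 0, 0, 0, 0, 0, -1]

```text
clock: 11.92
position: [0.4174, -0.019, 0.2568]
ee_rot: [0.016, 0.997, -0.0, 0.071]
ft_force: [0.7, -0.3, -0.7]
grip_width: 0.001
```

```bash
python3 pic.py 6 side
```

```text
11.925 [ 0.4174 -0.019   0.2568] reactor -0.16097801187796035 -0.022416946647998145 F [ 0.7297 -0.3208 -0.7153] grip 0.0009314011882000769
[[-0.9893  0.0311  0.1426]
 [ 0.031   0.9995 -0.0029]
 [-0.1426  0.0016 -0.9898]]
```

View pics/side6.png

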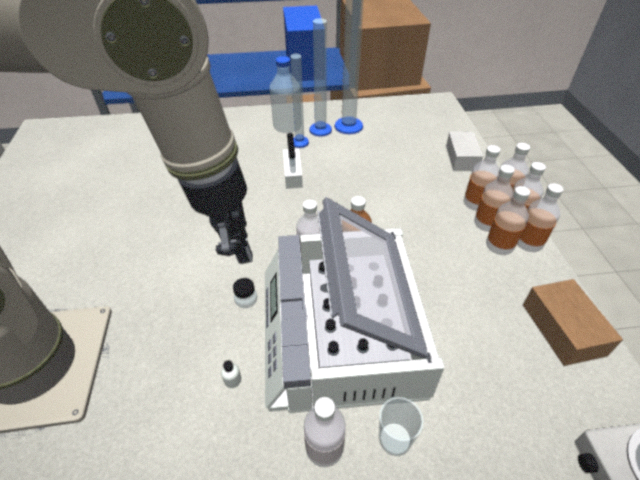

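The lid is rising freely, its front edge now running from about (328,205) to (345,320), and the arm is clear. I'll wait for it.

>>> move_arm:
  deltas:
    - [0, 0, 0, 0, 0, 0, -1]
    - [0, 0, 0, 0, 0, 0, -1]
    - [0, 0, 0, 0, 0, 0, -1]
    - [0, 0, 0, 0, 0, 0, -1]
    - [0, 0, 0, 0, 0, 0, -1]
    - [0, 0, 0, 0, 0, 0, -1]
    - [0, 0, 0, 0, 0, 0, -1]
    - [0, 0, 0, 0, 0, 0, -1]
    - [0, 0, 0, 0, 0, 0, -1]
    - [0, 0, 0, 0, 0, 0, -1]

```text
clock: 13.22
position: [0.4171, -0.019, 0.2547]
ee_rot: [0.016, 0.997, -0.001, 0.07]
ft_force: [-0.5, -0.1, 0.3]
grip_width: 0.0
```

>>> move_arm:
  deltas:
    - [0, 0, 0, 0, 0, 0, -1]
    - [0, 0, 0, 0, 0, 0, -1]
    - [0, 0, 0, 0, 0, 0, -1]
    - [0, 0, 0, 0, 0, 0, -1]
    - [0, 0, 0, 0, 0, 0, -1]
    - [0, 0, 0, 0, 0, 0, -1]
    - [0, 0, 0, 0, 0, 0, -1]
    - [0, 0, 0, 0, 0, 0, -1]
    - [0, 0, 0, 0, 0, 0, -1]
    - [0, 0, 0, 0, 0, 0, -1]

```text
clock: 14.48
position: [0.4171, -0.019, 0.2547]
ee_rot: [0.016, 0.997, -0.001, 0.07]
ft_force: [-0.4, 0.6, -0.4]
grip_width: -0.001
```

>>> move_arm:
  deltas:
    - [0, 0, 0, 0, 0, 0, -1]
    - [0, 0, 0, 0, 0, 0, -1]
    - [0, 0, 0, 0, 0, 0, -1]
    - [0, 0, 0, 0, 0, 0, -1]
    - [0, 0, 0, 0, 0, 0, -1]
    - [0, 0, 0, 0, 0, 0, -1]
    - [0, 0, 0, 0, 0, 0, -1]
    - [0, 0, 0, 0, 0, 0, -1]
    - [0, 0, 0, 0, 0, 0, -1]
    - [0, 0, 0, 0, 0, 0, -1]

```text
clock: 15.72
position: [0.4171, -0.019, 0.2547]
ee_rot: [0.016, 0.997, -0.001, 0.07]
ft_force: [-0.2, 0.3, -0.6]
grip_width: -0.002
```

```bash
python3 pic.py 7 side scene
```

```text
15.725 [ 0.4171 -0.019   0.2547] reactor -0.16125283556201842 -0.022435705516147982 F [-0.2404  0.309  -0.5747] grip -0.001863704892557267
[[-0.9898  0.0312  0.139 ]
 [ 0.0309  0.9995 -0.0043]
 [-0.1391  0.0001 -0.9903]]
```

>>> move_arm:
  deltas:
    - [0, 0, 0, 0, 0, 0, -1]
    - [0, 0, 0, 0, 0, 0, -1]
    - [0, 0, 0, 0, 0, 0, -1]
    - [0, 0, 0, 0, 0, 0, -1]
    - [0, 0, 0, 0, 0, 0, -1]
    - [0, 0, 0, 0, 0, 0, -1]
    - [0, 0, 0, 0, 0, 0, -1]
    - [0, 0, 0, 0, 0, 0, -1]

```text
clock: 16.82
position: [0.4171, -0.019, 0.2547]
ee_rot: [0.016, 0.997, -0.001, 0.07]
ft_force: [-0.4, 0.3, -0.2]
grip_width: 0.003
```

```bash
cat > fin.py <<'E'
from h import *
import cv2
np.set_printoptions(precision=3,suppress=True)
from workcell import viewer
i,d=viewer.camera("side");cv2.imwrite("pics/side8.png",cv2.convertScaleAbs(i[:,:,::-1],alpha=1.7))
a=cv2.imread("pics/side7.png").astype(int);b=cv2.imread("pics/side8.png").astype(int)
print("change 7->8",(abs(a-b).max(2)>60).sum())
P=cloud("side",d);m=(d>0)&(P[...,2]>.16)&(P[...,0]>.5)&(P[...,0]<.8)&(abs(P[...,1])<.125)
Q=P[m];print(m.sum(),Q[:,2].max(),Q[Q[:,2]>Q[:,2].max()-.01].mean(0))
s=np.polyfit(Q[:,0],Q[:,2],1);u,w,v=np.linalg.svd(Q-Q.mean(0),full_matrices=False);n=v[2];print("lid tilt rad",np.arccos(abs(n[2])))
E
python3 fin.py
```

```text
change 7->8 0
2030 0.29488279525211464 [ 0.633 -0.017  0.29 ]
lid tilt rad 0.24815067850762065
```

View pics/side8.png

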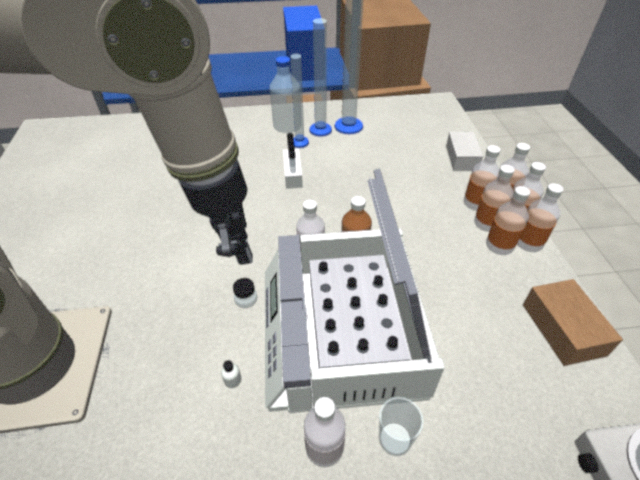

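View pics/scene7.png

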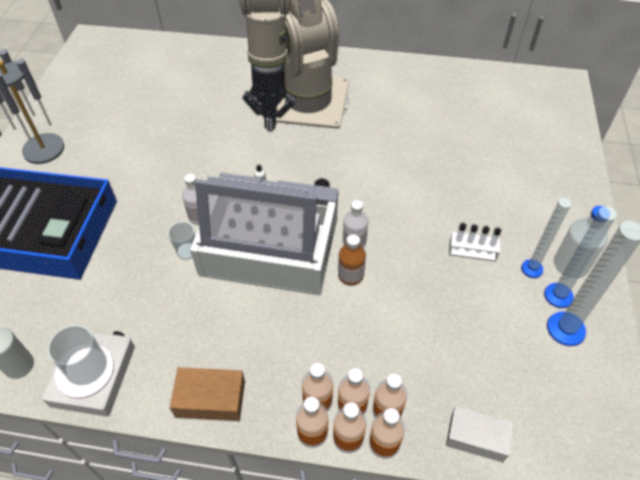

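The lid's top edge is at z 0.29 and x 0.633. At 1.3 rad those should be about 0.292 and 0.64, so it is fully open, and nothing changed over the last second. The bottles, jar, beaker and rack are at their earlier pixels.

```bash
python3 -c "
from workcell import manip
print(manip.hand_in())"
```

```text
the job is handed in; nothing more can be done
None
```

The lid is fully open, and I handed the job in at about 17 s on the robot's clock.

- **Finding the notch:** I touched down with the shut fingertips about 8 mm in from the left end of the ledge. I then ran along it at about 4–6 N until the force dropped away in the notch, which is centred at about reactor y -22 mm.
- **Opening the lid:** I pressed the key down about 4.7 mm at about 4 N. Once the side camera showed the lid moving, I drew back up and towards the robot. I did not push or pull the lid.
- **Last checks:**
  - The lid's top edge was at z 0.29 and x 0.63, which matches about 1.3 rad, and the side view did not change over the last second.
  - The force reading was back to noise, and the gripper was well clear of everything.
  - By eye, the bottles, jar, beaker and rack stood at the same pixels as at the start.
- **One check disagreed:** a plane fit for the lid angle gave 0.25 rad. I set it aside because the side camera saw the lid almost edge-on, leaving too few good points, and relied on the edge position and the pictures.

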